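Third hand at the flow-cell guide

ROBOT

A 6-joint arm with a two-finger parallel gripper is mounted at the origin on a cart in front of the work surface, level with it; the furniture and walls round the work are solid. World frame = base frame: x ahead of the robot, y to its left, z up, the work surface at z = 0. Lengths are in mm, angles in rad, forces in N, time in s.
With the tool pointing down it reaches from about 375 to 750 mm from the base axis. Payload 9 kg.
Tool frame: the origin (TCP) lies midway between the tips of the shut fingers; the grasp point (between the pads) lies 19 mm behind it; z points along the fingers, y is the line along which they close (so a half turn about z gives the same grasp; the last joint's range is limited). The gripper opens to 85 mm and grips with 20 to 120 N. Pads are 22 mm wide; open, the fingers measure 114 mm over their backs; the gripper's body (76 mm by 85 mm) begins 54 mm behind the grasp point. The pads swing forward as they close: fully open they stand 13 mm farther back than shut.
Start: joints at [-1.451, 0.104, 0.097, 1.564, 0, 1.353], TCP at [198.858, -566.12, 231.331] pointing down, gripper open.
Joint ranges: [-2.99, 2.99], [-0.84, 1.86], [-1.1, 1.16], [-1.84, 2.11], [-1.51, 1.56], [-3.14, 3.14]. Speed limits (rad/s): [2.22, 2.22, 2.57, 3.14, 3.14, 3.14].

INTERFACE

Orientations are given as a unit quaternion [w, x, y, z].
In Python, from station import robot, viewer, workorder gives the robot as it stands (robot), with the cameras (viewer) and the job (workorder).
- The arm moves only by the shell command python3 drive.py 'ROWS' [FORCE]. ROWS is a JSON object with one list for each field, all of the same length, 1 to 20, a row being the entries at one place: x, y, z (the shift in fractions of the full range, 1 being 500 mm), wx, wy, wz (a rotation vector in shares of 2 rad (1.0 is 2 rad)), aperture (the finger opening in mm); each row shifts and turns the commanded pose from where the row before left it, along the tool's axes as they then stand; what a row does not reach is not made up. A row lasts 1/8 s, in which the tool goes at most 62.5 mm and 0.188 rad, less where a joint would pass 70% of its speed; a pose out of reach is approached as far as the arm can. The fingers move at their own pace and stop on an object; FORCE is the grip in N (left out, the last holds). Time passes only in rows, so rows that do not move let the fingers close. It prints the time, the measured TCP pose, the force, the opening and the grip force at its end. No shift or turn number may pass 1 either way. Input that does not fit is refused with a message, and nothing moves.
- robot.get_obs(): the state, without advancing time (a new reading comes with each control period).
- viewer.snapshot(name): name is "side" or "top"; returns a dict with "pixels" (420x560x3 uint8, blue, green, red), "intrinsics" (3x3 intrinsics, pixels), "world_to_cam" (4x4, takes a point from world to camera coordinates). Camera axes: x right, y up, looking along -z (the intrinsics and any distortion apply to the point x, -y, -z); pixel columns grow to the right and rows downward; lengths in mm; the calibration is good to about 2 mm. A picture is of the moment at which its call begins. There is no depth.
- workorder.hand_in(): hands the job in; it is judged then, once.
The state is a dict: "time_s": time; "joint_pos": joint angles; "joint_vel": joint speeds; "tau": joint torques, N m; "eef_pos": TCP position; "tcp_rot": TCP orientation; "contact_force": force on the tool from outside, world axes, zero at the start; "wrist_torque": the same for the moment, N m; "grip_width": finger opening in mm; "grip_force": force on a finger pad.
Only numpy, scipy, OpenCV 4.12 (cv2) and the standard library are available. Lean on these libraries where they do the work, as an engineer would, in place of code of your own. Each camera call takes 0.05 s, during which the arm holds its last target. There are 200 camera calls.

TASK

Stand the cell block that has a tongue under it upright in the slot of the bench guide, clear of the sprung stop plate, then slide it along the slot against the plate and keep pressing it there with a steady 10 N or so while I tighten the side screws: the plate's front face should stay between the two engraved lines. The job finishes with you still holding and pressing the block, so do not let go; never push the plate to the end of its travel, and leave the other things where they stand.

Things in the scene. Friction and masses are not known exactly. Their poses are not given: they have to be found in the camera images.
- cell: cell block to be mounted: aluminium, black lid, round window in each flank, standing, 75 mm high, about 0.25 kg. Origin: centre of underside; z up, x along the tongue. Body 44 (x) by 34 mm (y, grip across this), z = 14 to 75 mm. Below it a tongue 36 (x) by 24 (y) by 14 mm high, lower edges rounded (radius 4). Same either way round (half a turn about z)
- guide: fixed guide: two parallel aluminium bars on a dark base plate 250 x 80 mm, bar tops at z = 20 mm. Origin: centre of the base's underside; z up; x along the slot towards the sprung stop; y across. Spring housing at x = 99 to 126 mm, 56 mm wide, top at z = 62 mm. Screw heads stick out 16 mm from the bars' sides at x = 45 mm, below z = 20 mm
- slot (a point): point on the slot's middle line, level with the bar tops, 35 mm behind the guide's origin (x = -35 mm, z = 20 mm in its frame). Slot 28 mm wide, floor 16 mm below the bar tops, open above from x = -120 to 60 mm. The block's shoulders rest on the bar tops, its origin then 14 mm below this point (z = 6 mm)
- stop (a joint): how far the sprung stop plate is pushed back, m: 0 = at rest, 0.028 = end of travel. Its spring takes 0.8 N per mm from zero (10 N at 12.5 mm)
- stop_face (a point): middle of the steel stop plate's front face, z = 40 mm; moves with the plate, at rest at x = 60 mm in the guide's frame. Plate 36 mm wide, 10 thick, z = 21.5 to 59.5 mm. Two engraved dark lines across the bar tops at x = 67.5 and 77.5 mm mark the face's allowed positions
- flat_cell: bystander: a similar cell block, but with a broad flat foot 60 x 54 x 10 mm in place of the tongue, 71 mm high; origin at the centre of its underside. Leave it alone
- jar: bystander: small brown-filled jar with a blue cap, 40 mm wide, 55 mm high; origin at the centre of its underside
- dropper_bottle: bystander: white dropping bottle with a red collar, 49 mm wide, 138 mm high; origin at the centre of its underside
- beaker: bystander: plastic beaker with pipettes in it, 71 mm wide, 105 mm high; origin at the centre of its underside

How it is judged (in metres and radians):
On the way:
1. the tongued block stands seated in the slot, clear of the stop plate (z of cell in the frame of guide between 0.004 and 0.0085 m and y of cell in the frame of guide between -0.004 and 0.004 m and angle between cell's own z axis and vertical below 0.08 rad and angle between the x axis of cell and the x axis of guide, either way round below 0.15 rad and value of joint stop below 0.002 m and contact force between cell and stop below 0.5 N), for 0.2 s.
At the end, for the whole second after the job is handed in: Fingers still on the block (over 2 N); it is still, seated in the slot (height +-2.5 mm, middle +-4 mm, tilt under 0.08, in line within 0.15 rad) and presses the plate with 6 to 14 N (7.5 to 17.5 mm back); robot off the plate; bystanders moved under 30 mm (z of cell in the frame of guide between 0.004 and 0.0085 m and y of cell in the frame of guide between -0.004 and 0.004 m and angle between cell's own z axis and vertical below 0.08 rad and angle between the x axis of cell and the x axis of guide, either way round below 0.15 rad and contact force between cell and stop between 6 and 14 N and value of joint stop between 0.0075 and 0.0175 m and contact force between the fingers and cell above 2 N and contact force between each of the arm, the fingers and stop below 0.5 N and linear speed of cell below 0.01 m/s and distance of each of flat_cell, jar, dropper_bottle, beaker from where it was at the start of the episode below 0.03 m); the arm keeps its last pose, push and grip.
It fails at once if the stop plate is rammed to the end of its travel (over 26 mm) (value of joint stop above 0.026 m).
It fails at once if a bystander is disturbed: flat_cell moved over 30 mm or tipped over 0.5 rad (distance of flat_cell from where it was at the start of the episode above 0.03 m or angle between flat_cell's own z axis and vertical above 0.5 rad).
It fails at once if a bystander is disturbed: jar moved over 30 mm or tipped over 0.5 rad (distance of jar from where it was at the start of the episode above 0.03 m or angle between jar's own z axis and vertical above 0.5 rad).
It fails at once if a bystander is disturbed: dropper_bottle moved over 30 mm or tipped over 0.5 rad (distance of dropper_bottle from where it was at the start of the episode above 0.03 m or angle between dropper_bottle's own z axis and vertical above 0.5 rad).
It fails at once if a bystander is disturbed: beaker moved over 30 mm or tipped over 0.5 rad (distance of beaker from where it was at the start of the episode above 0.03 m or angle between beaker's own z axis and vertical above 0.5 rad).
It also fails if it takes over 45 s, if anything falls off the work surface, if the arm or the gripper's body presses on something with over 40 N, if the wrist force passes 120 N, or if a joint passes its speed limit or range.

## Working session

There is one attempt and no reset: what is moved stays moved. The work goes in short steps, Python scripts to look and compute and a shell command to move; the robot and the scene stay as the last step left them, time stands still between calls to the robot, and variables do not carry over. Pictures are saved under pics/ and viewed, at most 10 in all, crops included, and the job is handed in when it is done.

```bash
ls; mkdir -p pics; python3 - <<'E'
from station import robot, viewer, workorder
import cv2,numpy as np
for n in("side","top"):
    s=viewer.snapshot(n); cv2.imwrite(f"pics/{n}0.png",s["pixels"]); print(n,np.array(s["intrinsics"]).round(1).tolist(),np.array(s["world_to_cam"]).round(4).tolist(),[k for k in s])
o=robot.get_obs();print(o["eef_pos"],o["tcp_rot"],o["grip_width"],o["time_s"])
E
```

```text
drive.py
pics
station.py
side [[411.4, 0.0, 280.1], [0.0, 411.4, 212.8], [0.0, 0.0, 1.0]] [[0.9996, -0.0279, -0.0059, -571.3625], [0.0158, 0.372, 0.9281, -107.0643], [-0.0237, -0.9278, 0.3723, -1101.9418], [0.0, 0.0, 0.0, 1.0]] ['pixels', 'intrinsics', 'world_to_cam']
top [[398.1, 0.0, 276.6], [0.0, 398.1, 209.0], [0.0, 0.0, 1.0]] [[0.0361, -0.9993, -0.0035, 84.9877], [0.9755, 0.0345, 0.2172, -574.9376], [-0.2169, -0.0113, 0.9761, -1113.3477], [0.0, 0.0, 0.0, 1.0]] ['pixels', 'intrinsics', 'world_to_cam']
[ 198.82921837 -565.78833689  230.59939061] [-5.96847054e-04  9.85770758e-01  1.68094184e-01  3.78364839e-05] 85.25034038247146 0.1
```

View pics/top0.png

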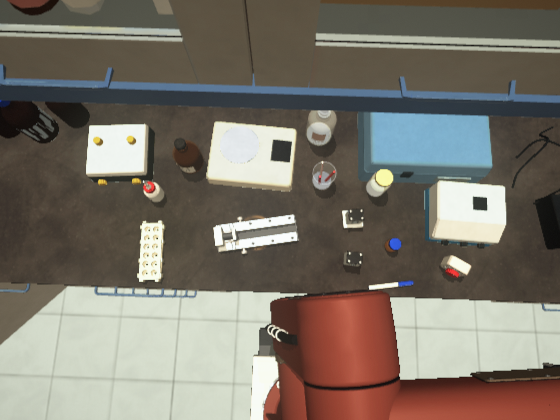

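View pics/side0.png

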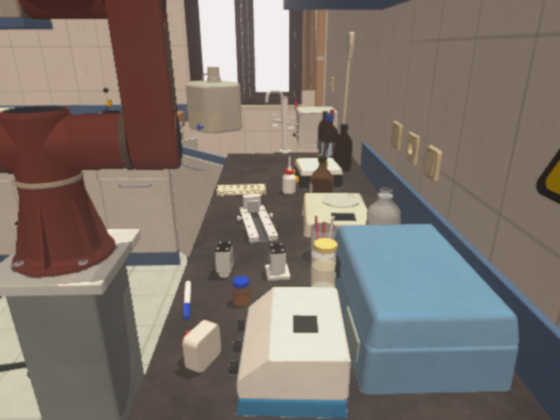

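The top view shows the guide at about (255,232) with its housing at the left end (228,234), the tongued cell at (353,258), and the flat-footed cell at (353,217). The side view shows the cell at (224,258) and the flat cell at (278,262). I'll enlarge both areas.

```bash
python3 - <<'E'
import cv2
t=cv2.imread("pics/top0.png");s=cv2.imread("pics/side0.png")
cv2.imwrite("pics/tc.png",cv2.resize(t[195:285,205:375],None,fx=4.7,fy=4.7,interpolation=cv2.INTER_CUBIC))
cv2.imwrite("pics/sc.png",cv2.resize(s[185:285,200:300],None,fx=6,fy=6,interpolation=cv2.INTER_CUBIC))
E
```

```text
(no output)
```

View pics/tc.png

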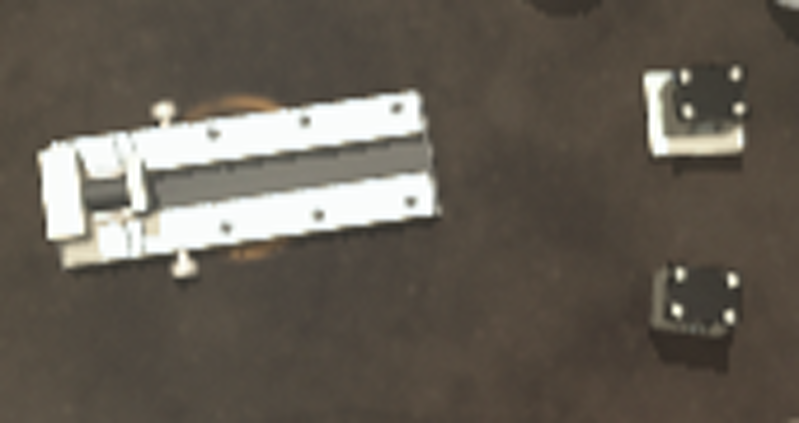

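View pics/sc.png

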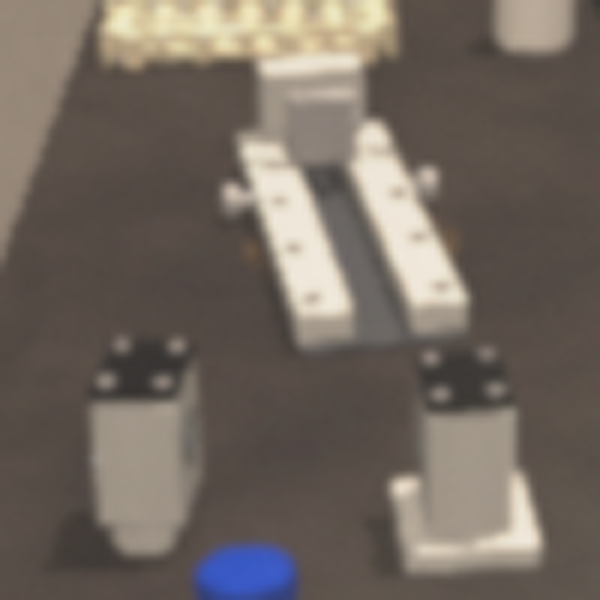

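```bash
cat > h.py <<'E'
from station import robot, viewer, workorder
import numpy as np,cv2
CAM={n:viewer.snapshot(n) for n in("top","side")}
OFF={"top":(205,195,4.7),"side":(200,185,6)}
def ray(n,u,v,z,crop=True):
    c=CAM[n];K=np.array(c["intrinsics"]);T=np.array(c["world_to_cam"])
    if crop: a,b,f=OFF[n];u=(u+.5)/f-.5+a;v=(v+.5)/f-.5+b
    d=np.linalg.inv(K)@[u,v,1];d=T[:3,:3].T@[d[0],-d[1],-d[2]];o=-T[:3,:3].T@T[:3,3]
    return (o+d*(z-o[2])/d[2])[:2]
E
python3 - <<'E'
from h import *
np.set_printoptions(precision=1,suppress=True)
R=lambda n,ps,z,l:print(l,n,np.array([ray(n,*p,z) for p in ps]).tolist().__repr__() if 0 else np.array([ray(n,*p,z) for p in ps]).round(1).tolist())
R("top",[(680,273),(733,281),(728,316),(677,311),(704.5,295)],76,"cellscrews")
R("side",[(123,345),(178,345),(163,382),(107,381),(142.7,363.3)],76,"cellscrews")
R("top",[(686,77),(737,73),(740,108),(688,111)],72,"flat")
R("side",[(432,358),(487,354),(497,390),(440,394)],72,"flat")
R("top",[(397,108),(410,201),(305,121),(319,215),(213,134),(226,228)],20,"barscrews")
R("side",[(442,287),(312,298),(419,237),(292,248),(398,192),(280,202)],20,"barscrews")
R("top",[(418,91),(428,138),(432,172),(438,213)],20,"barend")
R("side",[(467,300),(413,305),(352,309),(298,318)],20,"barend")
R("top",[(165,108),(184,263)],12,"sidescrews")
R("side",[(428,180),(236,197)],12,"sidescrews")
R("top",[(128,133),(148,208)],59.5,"platetopfront")
R("side",[(290,97),(358,93)],59.5,"platetopfront?")
R("side",[(294,160),(352,155)],21.5,"platebotfront?")
E
```

```text
cellscrews top [[448.6, -106.4], [444.9, -138.4], [423.7, -135.2], [425.6, -104.5], [435.8, -121.1]]
cellscrews side [[425.4, -107.9], [447.4, -108.8], [444.4, -141.3], [422.6, -139.6], [434.9, -124.7]]
flat top [[571.4, -111.2], [575.1, -143.0], [552.9, -144.6], [549.8, -112.4]]
flat side [[548.4, -116.4], [570.3, -113.7], [573.3, -145.3], [551.2, -147.8]]
barscrews top [[555.8, 67.0], [495.2, 56.9], [545.1, 126.4], [484.1, 114.9], [534.4, 185.6], [473.6, 174.2]]
barscrews side [[554.0, 64.8], [492.9, 54.9], [543.3, 124.8], [481.0, 113.8], [532.7, 183.8], [472.2, 172.9]]
barend top [[567.6, 53.7], [536.7, 46.4], [514.6, 43.2], [488.1, 38.7]]
barend side [[565.5, 49.8], [540.2, 45.3], [511.9, 42.0], [487.3, 33.3]]
sidescrews top [[552.0, 218.5], [451.1, 200.6]]
sidescrews side [[548.4, 219.4], [447.6, 200.0]]
platetopfront top [[525.9, 235.7], [479.1, 220.5]]
platetopfront? side [[476.6, 221.3], [512.2, 225.9]]
platebotfront? side [[477.1, 227.4], [507.9, 233.3]]
```

Estimates in world mm:

| Item | x | y | Yaw |
|---|---|---|---|
| Cell | 435 | -123 | 85.5° |
| Guide origin | 506 | 165 | 100° |
| Slot point | 512 | 130.5 | – |

The next move is to above the cell.

Units first: shifts go in shares of 500 mm and turns go in shares of 2 rad. So 37 mm / 500 = 0.074, -34 mm / 500 = -0.068, -0.165 rad / 2 = -0.0825.

```bash
python3 drive.py '{"x": [0.074,0.074,0.074,0.074,0.074,0.074,0.074,0.074,0.074,0.074,0,0,0,0,0,0,0,0],"y": [-0.068,-0.068,-0.068,-0.068,-0.068,-0.068,-0.068,-0.068,-0.068,-0.068,0,0,0,0,0,0,0,0],"z": [0,0,0,0,0,0,0,0,0,0,0,0,0,0,0,0,0,0],"wx": [0,0,0,0,0,0,0,0,0,0,0,0,0,0,0,0,0,0],"wy": [0,0,0,0,0,0,0,0,0,0,0,0,0,0,0,0,0,0],"wz": [0,0,0,0,0,0,0,0,0,0,-0.0825,-0.0825,-0.0825,-0.0825,-0.0825,-0.0825,-0.0825,0],"aperture": [85,85,85,85,85,85,85,85,85,85,85,85,85,85,85,85,85,85]}' 60
cat > go.py <<'E'
import sys,numpy as np
from station import robot, viewer, workorder
from scipy.spatial.transform import Rotation as R
o=robot.get_obs();w=o["tcp_rot"];r=R.from_quat([w[1],w[2],w[3],w[0]]);p=np.array(o["eef_pos"])
np.set_printoptions(precision=4,suppress=True)
x=r.as_matrix();print("t",o["time_s"],"pos",p,"yawY deg",np.degrees(np.arctan2(x[1,1],x[0,1])),"z",x[:,2],"F",o["contact_force"],"grip",o["grip_width"],o["grip_force"])
if len(sys.argv)>3:
    t=np.array([float(a) for a in sys.argv[1:4]]);print("tool delta mm",x.T@(t-p))
    if len(sys.argv)>4:
        a=np.radians(float(sys.argv[4]))  # wanted yaw of tool y
        g=np.array([[-np.sin(a),np.cos(a),0],[np.cos(a),np.sin(a),0],[0,0,-1]]).T
        g[:,0]=np.cross(g[:,1],g[:,2]);print("rotvec",R.from_matrix(x.T@g).as_rotvec())
E
python3 go.py 435.3 -123 28 -4.5
```

```text
time_s: 2.45
eef_pos: [435.2, -122.7, 231.2]
tcp_rot: [-0.0, 0.735, 0.679, -0.0]
contact_force: [-0.3, -0.7, 0.2]
grip_width: 85.0
grip_force: 0.0
t 2.45 pos [ 435.2128 -122.6925  231.1935] yawY deg -4.53478394784041 z [-0.0001 -0.0001 -1.    ] F [-0.3073 -0.687   0.1637] grip 84.95182516180057 0.0
tool delta mm [ -0.2875   0.1332 203.1935]
rotvec [-0.0001  0.0001 -0.0006]
```

In the tool's units: 40 mm / 500 = 0.08, 30 mm / 500 = 0.06.

```bash
python3 drive.py '{"x": [0,0,0,0,0,0,0,0,0,0,0,0,0,0],"y": [0,0,0,0,0,0,0,0,0,0,0,0,0,0],"z": [0.08,0.08,0.08,0.06,0.05,0.036,0.02,0,0,0,0,0,0,0],"wx": [0,0,0,0,0,0,0,0,0,0,0,0,0,0],"wy": [0,0,0,0,0,0,0,0,0,0,0,0,0,0],"wz": [0,0,0,0,0,0,0,0,0,0,0,0,0,0],"aperture": [85,85,85,85,85,85,85,85,55,40,20,20,20,20]}' 60
python3 go.py 435.3 -123 28 -4.5
```

```text
time_s: 4.2
eef_pos: [435.6, -123.0, 28.9]
tcp_rot: [0.0, 0.734, 0.679, 0.0]
contact_force: [-0.8, 0.9, 5.0]
grip_width: 33.3
grip_force: 60.3
t 4.2 pos [ 435.6201 -122.9959   28.9366] yawY deg -4.473635126485827 z [ 0.0007 -0.0007 -1.    ] F [-0.7981  0.8754  4.9565] grip 33.349439165019724 60.32776594161987
tool delta mm [-0.0285 -0.3195  0.9364]
rotvec [0.0008 0.0006 0.0005]
```

In the tool's units: 45 mm / 500 = 0.09, -40 mm / 500 = -0.08, -0.1 rad / 2 = -0.05.

```bash
python3 drive.py '{"x": [0,0,0,0,0,0.06,0.09,0.09,0.09,0.09,0.06,0.036,0,0,0,0,0,0],"y": [0,0,0,0,0,0.012,0.02,0.02,0.02,0.02,0.012,0.008,0,0,0,0,0,0],"z": [-0.02,-0.06,-0.08,-0.06,-0.02,0,0,0,0,0,0,0,0,0,0,0.04,0.04,0],"wx": [0,0,0,0,0,0,0,0,0,0,0,0,0,0,0,0,0,0],"wy": [0,0,0,0,0,0,0,0,0,0,0,0,0,0,0,0,0,0],"wz": [0,0,0,0,0,0,0,0,0,0,0,0,-0.05,-0.05,-0.0275,0,0,0],"aperture": [20,20,20,20,20,20,20,20,20,20,20,20,20,20,20,20,20,20]}'
python3 go.py 511.9 130.5 34.9 10.1
python3 - <<'E'
from station import robot, viewer, workorder
import cv2,numpy as np
t=viewer.snapshot("top")["pixels"][195:285,205:325]; s=viewer.snapshot("side")["pixels"][170:260,215:305]
z=lambda a,f:cv2.resize(a,None,fx=f,fy=f,interpolation=cv2.INTER_CUBIC)
cv2.imwrite("pics/t1.png",z(t,6)); cv2.imwrite("pics/s1.png",z(s,6))
E
```

```text
time_s: 6.45
eef_pos: [509.2, 130.0, 105.1]
tcp_rot: [-0.002, 0.642, 0.767, -0.002]
contact_force: [-0.1, -0.2, -3.6]
grip_width: 33.4
grip_force: 60.2
t 6.45 pos [509.1645 129.9878 105.0681] yawY deg 10.088947967686607 z [-0.005  -0.0001 -1.    ] F [-0.1174 -0.1916 -3.6042] grip 33.447942021411606 60.228363275527954
tool delta mm [-0.0276  3.1275 70.1535]
rotvec [-0.0049 -0.0008 -0.0002]
```

View pics/s1.png

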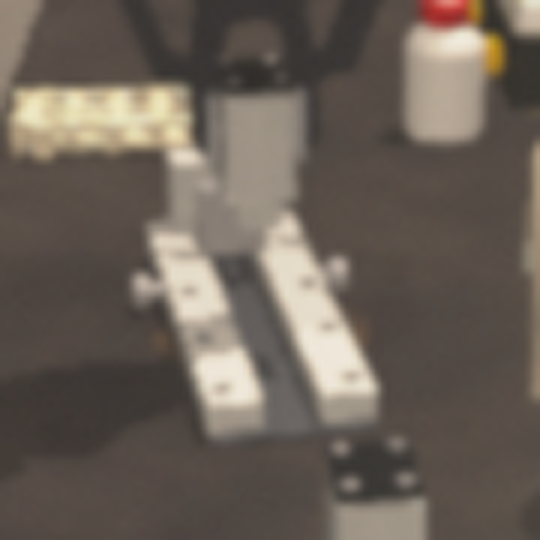

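View pics/t1.png

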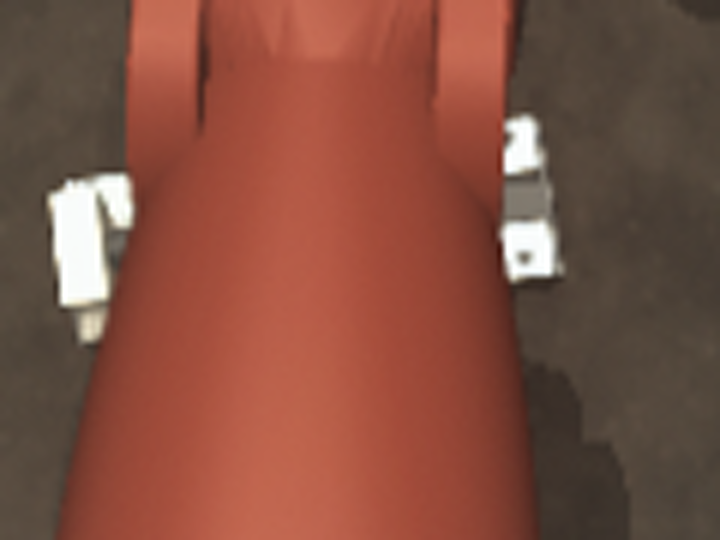

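The side view shows the cell upright in the fingers above the slot, with the tongue at about (235,240). The arm hides it in the top view. I'll correct sideways, go down to just above the bars and look again.

In the tool's units: 20 mm / 500 = 0.04, 6 mm / 500 = 0.012, -0.005 rad / 2 = -0.0025.

```bash
python3 drive.py '{"x": [0,0,0,0,0],"y": [0.006,0,0,0,0],"z": [0,0.04,0.04,0.012,0],"wx": [-0.0025,0,0,0,0],"wy": [0,0,0,0,0],"wz": [0,0,0,0,0],"aperture": [20,20,20,20,20]}'
python3 go.py 511.9 130.5 34.9 10.1
python3 - <<'E'
from station import robot, viewer, workorder
import cv2,numpy as np
s=viewer.snapshot("side")["pixels"];cv2.imwrite("pics/s2f.png",s)
cv2.imwrite("pics/s2.png",cv2.resize(s[185:245,225:295],None,fx=10,fy=10,interpolation=cv2.INTER_CUBIC))
E
```

```text
time_s: 7.18
eef_pos: [514.0, 130.7, 61.7]
tcp_rot: [0.001, 0.642, 0.767, 0.002]
contact_force: [-0.3, 0.2, -3.5]
grip_width: 33.2
grip_force: 60.3
t 7.175 pos [513.9846 130.6899  61.6715] yawY deg 10.141110057953192 z [ 0.004   0.0008 -1.    ] F [-0.3226  0.2347 -3.525 ] grip 33.195195309443356 60.31553506851196
tool delta mm [ 0.1787 -2.1937 26.7628]
rotvec [ 0.004  -0.0001  0.0007]
```

View pics/s2.png

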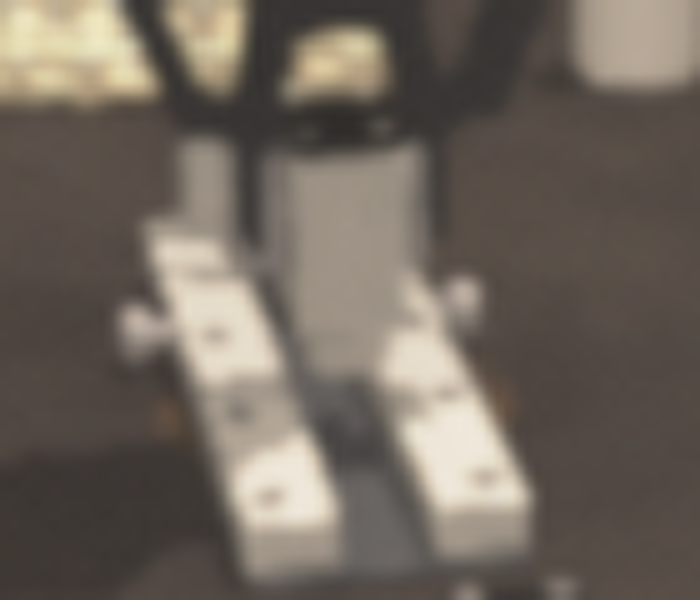

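The side view shows the tongue's near bottom edge at about (305–390, 372), just above the slot. The near bar-end inner corners are at (340,515) and (432,505). I'll compute the offset across the slot.

```bash
python3 drive.py '{"x": [0,0],"y": [0,0],"z": [0,0],"wx": [0,0],"wy": [0,0],"wz": [0,0],"aperture": [20,20]}'; python3 go.py 511.9 130.5 34.9 10.1
python3 - <<'E'
from h import *
a=np.radians(100.1);e=np.array([np.cos(a),np.sin(a)]);n=np.array([-e[1],e[0]]);g=np.array([505.8,165])
def f(l,u,v,z):
    p=ray("side",u/10+225-.45,v/10+185-.45,z,False)-g;print(l,(p@e).round(1),(p@n).round(1))
f("screwL",270,495,20);f("screwR",487,476,20);f("screwL3",213,335,20);f("screwR2",450,393,20)
f("innerL",340,515,20);f("innerR",432,505,20)
f("innerLfar",278,350,20);f("innerRfar",385,370,20)
f("tongueL",308,372,33);f("tongueR",388,370,33)
f("nearface bottomL",296,330,47);f("nearface bottomR",408,330,47);
f("nearface topL",288,150,108);f("nearface topR",425,146,108);
E
```

```text
time_s: 7.48
eef_pos: [514.8, 130.7, 62.9]
tcp_rot: [0.002, 0.642, 0.767, 0.002]
contact_force: [1.0, -0.2, -3.7]
grip_width: 33.5
grip_force: 60.3
t 7.475 pos [514.8391 130.6846  62.8961] yawY deg 10.141118741091262 z [ 0.006   0.0008 -1.    ] F [ 0.9738 -0.1944 -3.6979] grip 33.536642731922285 60.31652212142944
tool delta mm [ 0.3437 -3.0942 27.9779]
rotvec [0.006  0.0003 0.0007]
screwL -104.8 31.9
screwR -105.3 -30.2
screwL3 15.5 32.7
screwR2 -44.5 -30.6
innerL -122.1 14.7
innerR -121.1 -11.5
innerLfar -0.6 14.8
innerRfar -23.1 -14.6
tongueL -49.9 12.5
tongueR -53.5 -10.7
nearface bottomL -50.8 15.8
nearface bottomR -57.9 -16.1
nearface topL -64.7 18.3
nearface topR -69.9 -20.2
```

```bash
for i in 1 2 3; do python3 drive.py '{"x": [0],"y": [0],"z": [0],"wx": [0],"wy": [0],"wz": [0],"aperture": [20]}' | sed -n 2,4p; done; python3 go.py 511.9 130.5 34.9 10.1; python3 -c "
from station import robot, viewer, workorder
o=robot.get_obs();print(o['joint_pos'],o['joint_vel'])"
```

```text
eef_pos: [514.5, 130.7, 62.4]
tcp_rot: [0.002, 0.642, 0.767, 0.002]
contact_force: [0.8, 0.4, -3.1]
eef_pos: [514.4, 130.7, 62.3]
tcp_rot: [0.002, 0.642, 0.767, 0.002]
contact_force: [-0.8, -0.3, -4.2]
eef_pos: [514.4, 130.7, 62.3]
tcp_rot: [0.002, 0.642, 0.767, 0.002]
contact_force: [0.2, 0.2, -2.4]
t 7.95 pos [514.3727 130.6872  62.2541] yawY deg 10.14106504412666 z [ 0.0049  0.0008 -1.    ] F [ 0.2359  0.1917 -2.354 ] grip 33.168637699123636 60.31649351119995
tool delta mm [ 0.2539 -2.6024 27.3416]
rotvec [0.005  0.0001 0.0007]
[ 1.66372883e-03 -7.37130593e-02 -3.90477209e-01  1.24913945e+00
  7.62394526e-04  1.39546720e+00] [ 0.00017076 -0.00019397  0.00152897  0.0022004   0.00171839  0.00028769]
```

In the tool's units: 4 mm / 500 = 0.008, -2 mm / 500 = -0.004, 0.005 rad / 2 = 0.0025.

```bash
python3 drive.py '{"x": [0,0,0,0,0,0,0,0],"y": [-0.004,0,0,0,0,0,0,0],"z": [0,0,0.008,0.008,0.008,0.008,0,0],"wx": [0.0025,0,0,0,0,0,0,0],"wy": [0,0,0,0,0,0,0,0],"wz": [0,0,0,0,0,0,0,0],"aperture": [20,20,20,20,20,20,20,20]}'
python3 go.py 511.9 130.5 34.9 10.1
```

```text
time_s: 8.95
eef_pos: [512.5, 130.3, 46.3]
tcp_rot: [0.0, 0.642, 0.767, -0.0]
contact_force: [0.7, -1.1, -3.8]
grip_width: 33.2
grip_force: 60.3
t 8.95 pos [512.4837 130.3495  46.3445] yawY deg 10.142878835919934 z [ 0.0001 -0.0001 -1.    ] F [ 0.7279 -1.0907 -3.7576] grip 33.20326312878205 60.31632900238037
tool delta mm [ 0.2524 -0.5493 11.4444]
rotvec [0.0001 0.0001 0.0007]
```

In the tool's units: 3 mm / 500 = 0.006.

```bash
python3 drive.py '{"x": [0,0,0,0,0],"y": [0,0,0,0,0],"z": [0.006,0.006,0.006,0,0],"wx": [0,0,0,0,0],"wy": [0,0,0,0,0],"wz": [0,0,0,0,0],"aperture": [20,20,20,20,20]}';python3 drive.py '{"x": [0,0,0],"y": [0,0,0],"z": [0.004,0,0],"wx": [0,0,0],"wy": [0,0,0],"wz": [0,0,0],"aperture": [20,20,20]}'
```

```text
time_s: 9.57
eef_pos: [512.4, 130.3, 37.3]
tcp_rot: [0.0, 0.642, 0.767, -0.0]
contact_force: [0.3, 0.4, -3.7]
grip_width: 33.0
grip_force: 60.3
time_s: 9.95
eef_pos: [512.4, 130.3, 35.2]
tcp_rot: [0.0, 0.642, 0.767, -0.0]
contact_force: [0.5, 0.4, -3.0]
grip_width: 33.6
grip_force: 60.5
```

In the tool's units: 1 mm / 500 = 0.002.

```bash
python3 drive.py '{"x": [0,0,0],"y": [0,0,0],"z": [0.002,0,0],"wx": [0,0,0],"wy": [0,0,0],"wz": [0,0,0],"aperture": [20,20,20]}';python3 drive.py '{"x": [0,0,0],"y": [0,0,0],"z": [0.001,0,0],"wx": [0,0,0],"wy": [0,0,0],"wz": [0,0,0],"aperture": [20,20,20]}'
```

```text
time_s: 10.32
eef_pos: [512.5, 130.4, 35.0]
tcp_rot: [0.0, 0.642, 0.767, 0.0]
contact_force: [-4.4, -1.6, 5.5]
grip_width: 33.5
grip_force: 61.2
time_s: 10.7
eef_pos: [512.5, 130.3, 34.9]
tcp_rot: [0.0, 0.642, 0.767, 0.0]
contact_force: [-6.8, -0.6, 10.0]
grip_width: 33.5
grip_force: 62.1
```

In the tool's units: -0.6 mm / 500 = -0.0012.

```bash
python3 drive.py '{"x": [0,0,0],"y": [0,0,0],"z": [-0.0012,0,0],"wx": [0,0,0],"wy": [0,0,0],"wz": [0,0,0],"aperture": [20,20,20]}'; python3 go.py 511.9 130.5 34.9 10.1
python3 - <<'E'
from station import robot, viewer, workorder
import cv2
s=viewer.snapshot("side")["pixels"]
cv2.imwrite("pics/s3.png",cv2.resize(s[185:245,225:295],None,fx=10,fy=10,interpolation=cv2.INTER_CUBIC))
E
```

```text
time_s: 11.08
eef_pos: [512.5, 130.3, 35.0]
tcp_rot: [0.0, 0.642, 0.767, 0.0]
contact_force: [-5.3, -0.2, 6.4]
grip_width: 33.3
grip_force: 61.4
t 11.075 pos [512.5289 130.3356  34.96  ] yawY deg 10.144554927245597 z [ 0.0003 -0.0002 -1.    ] F [-5.2771 -0.1713  6.4434] grip 33.298279237132576 61.439698934555054
tool delta mm [ 0.2726 -0.5902  0.0598]
rotvec [0.0003 0.0002 0.0008]
```

View pics/s3.png

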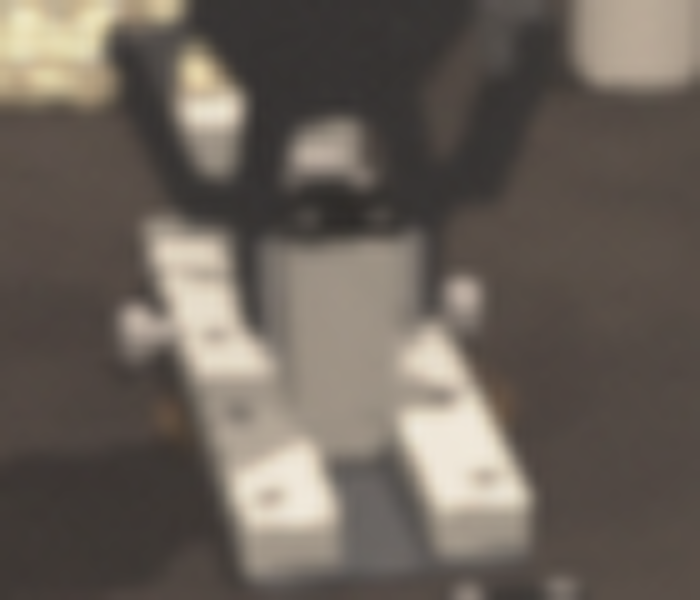

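The block is seated: its shoulders rest on both bars around (300–395, 450), and the tongue is hidden in the slot. I'll relieve the side load, then slide to within about 10 mm of the plate.

In the tool's units: -0.7 mm / 500 = -0.0014, -0.3 mm / 500 = -0.0006.

```bash
python3 drive.py '{"x": [0,0,0],"y": [-0.0014,0,0],"z": [-0.0006,0,0],"wx": [0,0,0],"wy": [0,0,0],"wz": [0,0,0],"aperture": [20,20,20]}'|sed -n 2,4p; python3 drive.py '{"x": [0.01,0.02,0.02,0.02,0.01,0,0],"y": [0,0,0,0,0,0,0],"z": [0,0,0,0,0,0,0],"wx": [0,0,0,0,0,0,0],"wy": [0,0,0,0,0,0,0],"wz": [0,0,0,0,0,0,0],"aperture": [20,20,20,20,20,20,20]}'; python3 go.py 511.9 130.5 34.9 10.1
```

```text
eef_pos: [512.4, 130.3, 35.0]
tcp_rot: [0.0, 0.642, 0.767, 0.0]
contact_force: [2.6, 1.1, 2.3]
time_s: 12.38
eef_pos: [504.6, 170.6, 34.9]
tcp_rot: [-0.0, 0.642, 0.767, 0.0]
contact_force: [-0.1, -1.2, 5.5]
grip_width: 33.3
grip_force: 61.4
t 12.375 pos [504.6217 170.5598  34.9368] yawY deg 10.186189851048397 z [ 0.0003  0.0007 -1.    ] F [-0.1228 -1.1913  5.505 ] grip 33.273854214769706 61.4253830909729
tool delta mm [-40.7156   0.0791   0.0118]
rotvec [ 0.0004 -0.0006  0.0015]
```

In the tool's units: 8 mm / 500 = 0.016, 3 mm / 500 = 0.006.

```bash
python3 drive.py '{"x": [0.016,0.016,0.016,0.006,0,0],"y": [0,0,0,0,0,0],"z": [0,0,0,0,0,0],"wx": [0,0,0,0,0,0],"wy": [0,0,0,0,0,0],"wz": [0,0,0,0,0,0],"aperture": [20,20,20,20,20,20]}'|sed -n 2,4p; for i in 1; do python3 drive.py '{"x": [0.004,0.004,0,0],"y": [0,0,0,0],"z": [0,0,0,0],"wx": [0,0,0,0],"wy": [0,0,0,0],"wz": [0,0,0,0],"aperture": [20,20,20,20]}'|sed -n 2,4p;  python3 drive.py '{"x": [0.004,0,0],"y": [0,0,0],"z": [0,0,0],"wx": [0,0,0],"wy": [0,0,0],"wz": [0,0,0],"aperture": [20,20,20]}'|sed -n 2,4p; python3 drive.py '{"x": [0.004,0,0],"y": [0,0,0],"z": [0,0,0],"wx": [0,0,0],"wy": [0,0,0],"wz": [0,0,0],"aperture": [20,20,20]}'|sed -n 2,4p; python3 drive.py '{"x": [0.004,0,0],"y": [0,0,0],"z": [0,0,0],"wx": [0,0,0],"wy": [0,0,0],"wz": [0,0,0],"aperture": [20,20,20]}'|sed -n 2,4p; done
```

```text
eef_pos: [499.9, 196.9, 34.9]
tcp_rot: [0.0, 0.642, 0.767, 0.0]
contact_force: [1.1, -3.0, 6.1]
eef_pos: [499.3, 200.4, 35.0]
tcp_rot: [0.0, 0.642, 0.767, -0.0]
contact_force: [1.5, -3.9, 5.3]
eef_pos: [499.0, 202.3, 35.0]
tcp_rot: [0.0, 0.642, 0.767, -0.0]
contact_force: [1.3, -5.2, 6.5]
eef_pos: [498.6, 204.0, 35.0]
tcp_rot: [0.001, 0.642, 0.767, -0.0]
contact_force: [0.8, -5.4, 5.5]
eef_pos: [498.3, 205.8, 35.0]
tcp_rot: [0.001, 0.642, 0.767, -0.0]
contact_force: [1.7, -6.7, 6.7]
```

In the tool's units: 2 mm / 500 = 0.004.

```bash
for i in 1; do python3 drive.py '{"x": [0.004,0,0],"y": [0,0,0],"z": [0,0,0],"wx": [0,0,0],"wy": [0,0,0],"wz": [0,0,0],"aperture": [20,20,20]}'|sed -n 2,4p;  python3 drive.py '{"x": [0.004,0,0],"y": [0,0,0],"z": [0,0,0],"wx": [0,0,0],"wy": [0,0,0],"wz": [0,0,0],"aperture": [20,20,20]}'|sed -n 2,4p; python3 drive.py '{"x": [0.004,0,0,0],"y": [0,0,0,0],"z": [0,0,0,0],"wx": [0,0,0,0],"wy": [0,0,0,0],"wz": [0,0,0,0],"aperture": [20,20,20,20]}'|sed -n 2,4p; done
python3 - <<'E'
from station import robot, viewer, workorder
import cv2
F=[]
for i in range(6):
    s=viewer.snapshot("side" if i else "top")["pixels"]; F.append(robot.get_obs()["contact_force"].tolist())
    if i==0: t=s
print(sum(f[0] for f in F)/6,sum(f[1] for f in F)/6,sum(f[2] for f in F)/6)
z=lambda a:cv2.resize(a,None,fx=10,fy=10,interpolation=cv2.INTER_CUBIC)
cv2.imwrite("pics/f.png",cv2.hconcat([z(s[190:250,225:265]),z(t[210:270,210:250])]))
E
```

```text
eef_pos: [498.0, 207.5, 35.0]
tcp_rot: [0.001, 0.642, 0.767, -0.001]
contact_force: [0.8, -9.1, 6.0]
eef_pos: [497.7, 209.2, 35.0]
tcp_rot: [0.001, 0.642, 0.767, -0.001]
contact_force: [1.6, -9.2, 5.4]
eef_pos: [497.4, 211.0, 35.0]
tcp_rot: [0.001, 0.642, 0.767, -0.001]
contact_force: [0.7, -11.4, 6.5]
0.974641720428003 -11.331298765296744 6.3343781837741515
```

View pics/f.png

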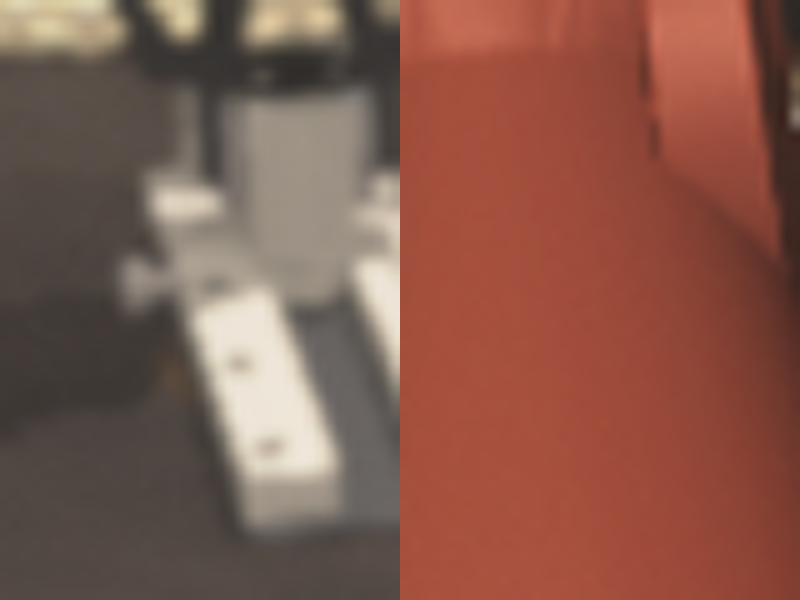

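The side view shows the block against the plate, still seated on the bars around (255–345, 290). The arm hides the top view. I'll ease the downward load so that friction no longer masks the plate force.

In the tool's units: -0.6 mm / 500 = -0.0012.

```bash
python3 drive.py '{"x": [0,0,0,0],"y": [0,0,0,0],"z": [-0.0012,0,0,0],"wx": [0,0,0,0],"wy": [0,0,0,0],"wz": [0,0,0,0],"aperture": [20,20,20,20]}'|sed -n 2,4p
cat > m.py <<'E'
from station import robot, viewer, workorder
import numpy as np
F=[]
for i in range(8): viewer.snapshot("side");o=robot.get_obs();F.append(o["contact_force"])
print(np.mean(F,0).round(2),np.round(o["eef_pos"],2),o["wrist_torque"],o["time_s"])
E
python3 m.py; python3 drive.py '{"x": [0.002,0,0,0],"y": [0,0,0,0],"z": [0,0,0,0],"wx": [0,0,0,0],"wy": [0,0,0,0],"wz": [0,0,0,0],"aperture": [20,20,20,20]}'|sed -n 2,4p
python3 m.py; python3 go.py 511.9 130.5 34.9 10.1
```

```text
eef_pos: [497.3, 211.1, 35.1]
tcp_rot: [0.001, 0.642, 0.767, -0.001]
contact_force: [3.0, -9.8, -0.3]
[ 3.3  -9.86  1.35] [497.31 211.11  35.01] [-2.02059794 -0.79432152  0.0443531 ] 17.2
eef_pos: [497.2, 212.0, 35.0]
tcp_rot: [0.001, 0.642, 0.767, -0.001]
contact_force: [4.3, -11.6, 1.0]
[  4.08 -10.29   1.3 ] [497.2  211.95  35.05] [-2.08369781 -0.86728115  0.02966937] 18.1
t 18.1 pos [497.2035 211.9549  35.0473] yawY deg 10.103119053310582 z [ 0.0006 -0.0031 -1.    ] F [  3.9341 -10.1771   0.9998] grip 33.626983715958254 60.75985014438629
tool delta mm [-82.769    0.1798   0.4052]
rotvec [0.     0.0031 0.0001]
```

```bash
python3 -c "
from station import robot, viewer, workorder
print(workorder.hand_in())"
```

```text
the job is handed in; nothing more can be done
None
```

The tongued block is standing seated in the slot and pressing the stop plate with about 10 N; I'm still holding it. That puts the plate roughly 10–13 mm back, judged from the wrist force and arm position because the arm hid the engraved lines from the cameras. The job is handed in, but no verdict came back.

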